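Take the retaining ring off the tube rotator

ROBOT

A 6-joint arm with a two-finger parallel gripper is mounted at the origin on the work surface. World frame = base frame: x ahead of the robot, y to its left, z up, the work surface at z = 0. Lengths are in m, angles in rad, forces in N, time in s.
With the tool pointing down it reaches from about 0.3 to 0.95 m from the base axis. Payload 3.1 kg.
Tool frame: the origin (TCP) lies between the finger pads; the fingertips stand 14 mm ahead of it and the grasp point (between the pads) lies 5 mm behind it; z points along the fingers, y is the direction in which the jaws open and shut (so a half turn about z gives the same grasp; the last joint's range is limited). The gripper opens to 85 mm and grips with 20 to 120 N. Pads are 22 mm wide; open, the fingers measure 114 mm over their backs; the gripper's body (76 mm by 85 mm) begins 54 mm behind the grasp point. The pads swing forward as they close: fully open they stand 13 mm farther back than shut.
Start: joints at [1.113, 0.308, 1.634, -0, 1.2, -0.07], TCP at [0.236, 0.579, 0.245] pointing down, gripper open.
Joint ranges: [-3.06, 3.06], [-0.79, 1.96], [0.05, 2.63], [-1.19, 4.34], [0.05, 2.64], [-2.94, 2.94]. Speed limits (rad/s): [2.79, 2.79, 3.14, 3.14, 3.14, 3.14].

INTERFACE

Orientations are given as [roll, pitch, yaw] about the fixed x, y, z axes, in that order (R = Rz(yaw) Ry(pitch) Rx(roll)).
In Python, from plant import env gives the robot as it stands.
- The arm moves only by the shell command python3 -m handwheel 'ROWS' [FORCE]. ROWS is JSON, a list of rows, each a list of 3 entries, a list of its own where there are three numbers: the shift along the world's x, y, z in cm, then the turn about the world's z in degrees, then the opening, from 0 (shut) to 1 (fully open). In form: [[[x, y, z], yaw, grip], ...]. A call has 1 to 5 rows; each row shifts and turns the commanded pose from where the row before left it; what a row does not reach is not made up. A row lasts 1/10 s, in which the tool goes at most 50 mm and 8.59 degrees, less where a joint would pass 70% of its speed; a pose out of reach is approached as far as the arm can. A call with a gripper value outside its range is refused whole. The fingers move at their own pace and stop on an object; FORCE is the grip in N (left out, the last holds). Time passes only in rows, so rows that do not move let the fingers close. It gives the time, the measured TCP pose, the force and the opening at its end, in the units of the state.
- env.state(): the state, without advancing time (a new reading comes with each control period).
- env.get_image(name): name is "side" or "top"; returns a dict with "image" (480x640x3 uint8, red, green, blue), "fx", "fy", "cx", "cy" (pixels), "k1" (the pictures are not rectified: a ray, as slopes to the right and down, at radius r is drawn at 1 + k1 r^2 times it, then the intrinsics apply), "R" (3x3) and "t" (3): a world point X has camera coordinates R X + t. Camera axes: x right, y down, z forward; pixel columns grow to the right and rows downward; lengths in m; the calibration is good to about 2 mm. A picture is of the moment at which its call begins. There is no depth.
- env.hand_in(): hands the job in, once; it reports no verdict.
The state is a dict: "clock": time; "q": joint angles; "qvel": joint speeds; "joint_efforts": joint torques, N m; "position": TCP position; "tool_rot": TCP orientation; "wrist_force": force on the tool from outside, world axes, zero at the start; "wrist_torque": the same for the moment, N m; "finger_gap": opening from 0.0 (shut) to 1.0 (fully open).
Only numpy, scipy, OpenCV 4.12 (cv2) and the standard library are available. Lean on these libraries where they do the work, as an engineer would, in place of code of your own. Each camera call takes 0.05 s, during which the arm holds its last target. There are 200 camera calls.

TASK

The tube disc has to come off the rotator: with the hooked pick, pry the horseshoe-shaped spring retaining ring out of its groove on the spindle, feeling your way, pressing only lightly on the disc and the spindle and never forcing the ring. Then lay the pick back in its place on the rest and put the ring in the open steel parts dish; leave the other things where they are.

Things in the scene. Friction and masses are not known exactly. Their poses are not given: they have to be found in the camera images.
- rotator: Tube rotator, cream housing, fixed; origin under the spindle's axis. It carries a flat white disc, 190 mm across, face 98 mm above the bench. Tubes and clips on the disc stand up to 15 mm above its face, more than 55 mm from the axis.
- spindle (a point): Point on the vertical steel spindle's axis, in the plane of the disc's face. Right above the face runs a groove 4.5 mm high, 18 mm in diameter; above it the spindle head is 22 mm in diameter and ends 10.5 mm above the face.
- ring_mid (a point): Retaining ring: flat horseshoe of dark spring steel, 3.5 mm thick, 34 mm long, 31 mm wide, lying on the disc's face. Point at the middle of its length, half-way up; x from the closed bow to the open end. Seated, the spindle's axis is 6 mm ahead (+x). The bow's inner edge is 11 mm behind (-x), outer edge 17 mm: from above, a window 6 mm long, 12 mm wide between bow and spindle head, the place for the hook.
- ring: The same ring; origin on its underside, on the spindle's axis when seated. Two sprung arms reach round the spindle. It cannot be lifted out: pull the bow level, straight away from the spindle (-x). The pull rises to 7 to 12 N, the noses spring past the spindle 8 to 10 mm out, and it is clear after 22 mm. About 17 g. Loose, it can be gripped across its 31 mm width at the rear half, 5 mm behind ring_mid.
- pick_mid (a point): Hooked pick: black handle 80 mm long (x), 14 mm wide (y), 16 mm high (z), point at the handle's centre. In front a steel rod 3.2 mm thick runs on along +x and turns straight down into a hook, its tip 30 mm below this point. Lies level, hook down, in one of the two places of the rest, handle's underside 60 mm above the bench.
- pick: The same pick, 45 to 80 g, origin at the handle's centre. Its rod is clamped in the handle's collet and was drawn out more one time, less another: the hook's tip is 85 to 115 mm ahead (+x) of this point. It does not slip below 60 N.
- probe_mid (a point): Straight probe with the same handle, without hook, in the other place of the rest; point at its handle's centre. Not needed.
- rest: Instrument rest, steel, fixed, origin at its underside's centre. Two cross-plates 62 mm apart (x), 6 mm thick, tops 60 mm above the bench, carry the handles near their ends. The two places, at y = +32 and -32 mm, each lie between pins with 20 mm clear between them, which stand 11 mm above the plates.
- dish: Loose open steel parts dish, 112 mm across the rim, 16 mm high, floor 3 mm thick and about 98 mm across; origin at its underside's centre, z up.
- bottle: White bottle with blue cap, 64 mm across, 170 mm high. Not needed.
- tip_box: Blue tip box with clear lid, 126 x 86 x 75 mm. Not needed.
- petri: Clear closed culture dish, 92 mm across, 16 mm high. Not needed.
- jar: Small amber jar, 50 mm across, 60 mm high. Not needed.
- marker: Black and white marker pen, 130 mm long. Not needed.
Things that resemble listed ones, but are neither listed nor needed, are in the scene too. Of the things shaped like the pick, the black one is meant.

How it is judged:
On the way:
1. the ring has been pried clear of the spindle (horizontal distance between ring_mid and spindle above 0.026 m and contact force between the fingers and ring below 0.1 N), for 0.1 s.
At the end, for the whole second after the job is handed in: The ring lies flat on the floor of the parts dish (its middle within 40 mm of the dish's centre), the dish upright; the pick lies level, hook down, in its place on the rest, within 20 mm lengthwise; both at rest and let go (horizontal distance between ring_mid and dish below 0.04 m and z of ring_mid in the frame of dish below 0.012 m and angle between dish's own z axis and vertical below 0.1 rad and linear speed of each of ring, pick below 0.02 m/s and z of pick_mid in the frame of rest between 0.064 and 0.074 m and angle between pick_mid's own z axis and vertical below 0.12 rad and x of pick_mid in the frame of rest between -0.02 and 0.02 m and angle between the x axis of pick_mid and the x axis of rest, either way round below 0.2 rad); the robot touches nothing.
It fails at once if the pick presses on the rotator with more than 12 N (contact force between pick and rotator above 12 N).
It fails at once if the pick forces the ring with more than 20 N (contact force between pick and ring above 20 N).
It fails at once if the fingers touch the ring before it is out of its groove (contact force between the fingers and ring above 0.3 N and horizontal distance between ring_mid and spindle below 0.024 m).
It fails at once if the straight probe, tip box, bottle, culture dish, jar or marker is moved by more than 20 mm (distance of any of probe_mid, tip_box, bottle, petri, jar, marker from where it was at the start of the episode above 0.02 m).
It also fails if it takes over 72 s, if anything falls off the work surface, if the arm or the gripper's body presses on something with over 40 N, if the wrist force passes 120 N, or if a joint passes its speed limit or range.

## Working session

There is one attempt and no reset: what is moved stays moved. The work goes in short steps, Python scripts to look and compute and a shell command to move; the robot and the scene stay as the last step left them, time stands still between calls to the robot, and variables do not carry over. Pictures are saved under pics/ and viewed, about 8 in all and at most 12, crops included, and the job is handed in when it is done.

```bash
mkdir -p pics; ls
cat > h.py <<'E'
import numpy as np, cv2
from plant import env
def grab(n,f):
    d=env.get_image(n); cv2.imwrite(f,cv2.cvtColor(d['image'],cv2.COLOR_RGB2BGR))
    np.savez(f[:-4]+'.npz',**d); return d
def load(f): return dict(np.load(f))
def ray(d,u,v):
    p=np.array([(u-d['cx'])/d['fx'],(v-d['cy'])/d['fy']]); s=p.copy()
    for _ in range(20): s=p/(1+d['k1']*(s@s))
    R=d['R']; o=-R.T@d['t']; return o,R.T@np.array([s[0],s[1],1.])
def onplane(d,u,v,z):
    o,r=ray(d,u,v); return o+r*(z-o[2])/r[2]
def proj(d,X):
    c=d['R']@np.asarray(X,float)+d['t']; s=c[:2]/c[2]; s=s*(1+d['k1']*(s@s))
    return np.array([d['fx']*s[0]+d['cx'],d['fy']*s[1]+d['cy']])
def tri(d1,p1,d2,p2):
    o1,r1=ray(d1,*p1);o2,r2=ray(d2,*p2)
    A=np.stack([r1,-r2],1); s=np.linalg.lstsq(A,o2-o1,rcond=None)[0]
    a,b=o1+r1*s[0],o2+r2*s[1]; return (a+b)/2,np.linalg.norm(a-b)
E
python3 - <<'E'
from h import *
for n in('top','side'):
    d=grab(n,f'pics/{n}0.png'); print(n,d['fx'],d['k1'],-d['R'].T@d['t'],d['R'].round(2).tolist())
print(env.state())
E
```

```text
pics
top 533.1909812600262 -0.11317513392806958 [ 0.36371325 -0.0231132   1.58627517] [[-0.02, -1.0, -0.03], [-0.99, 0.02, -0.11], [0.11, 0.02, -0.99]]
side 502.83859335578364 -0.1404106921619253 [ 0.464451   -0.71884159  0.93109329] [[0.99, -0.12, -0.0], [-0.09, -0.76, -0.65], [0.08, 0.64, -0.76]]
{'clock': 0.1, 'q': array([ 1.11332225e+00,  3.08948830e-01,  1.63507004e+00,  1.72561928e-05,
        1.19968859e+00, -6.96841972e-02]), 'qvel': array([-0.00056333, -0.0029673 , -0.00297024,  0.00192169, -0.00016404,
        0.00034838]), 'joint_efforts': array([-6.28081325e-04, -4.16402614e+01, -2.77646488e+01, -6.72063877e-06,
        3.96615505e-03, -1.61375732e-05]), 'position': array([0.23603258, 0.57794   , 0.2441375 ]), 'tool_rot': array([-3.13948410e+00, -1.63278259e-04,  2.75379633e+00]), 'wrist_force': array([-0.29259687,  0.07974383, -0.31651926]), 'wrist_torque': array([ 0.03312416,  0.0184512 , -0.01535534]), 'finger_gap': 1.0027061967331077}
```

View pics/top0.png

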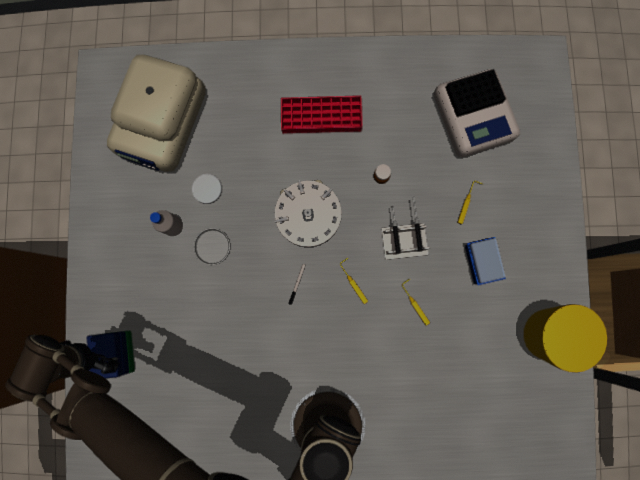

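View pics/side0.png

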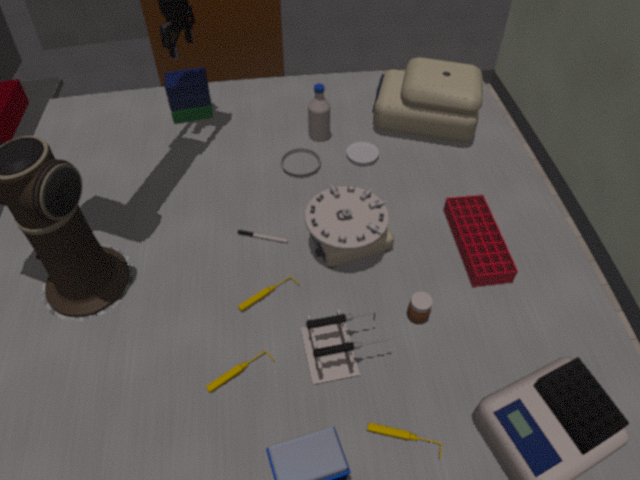

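Top view: rotator disc at (308,213), rest at (405,240), with rods towards the top of the image, dish at (212,246). Side view: disc at (347,215), rest at (331,346). Next I zoom in on the spindle and the rest.

Run:
```python
from h import *
T=cv2.imread('pics/top0.png');S=cv2.imread('pics/side0.png')
def c(I,u,v,w,h): return cv2.resize(I[v:v+h,u:u+w],(400,300),interpolation=cv2.INTER_CUBIC)
a=np.hstack([c(T,288,198,40,30),c(T,365,195,80,60)]);b=np.hstack([c(S,324,200,40,30),c(S,300,310,100,75)])
o=np.vstack([a,b]).astype(float)*1.5
cv2.imwrite('pics/z1.png',np.clip(o,0,255).astype(np.uint8))
```

```text
(no output)
```

View pics/z1.png

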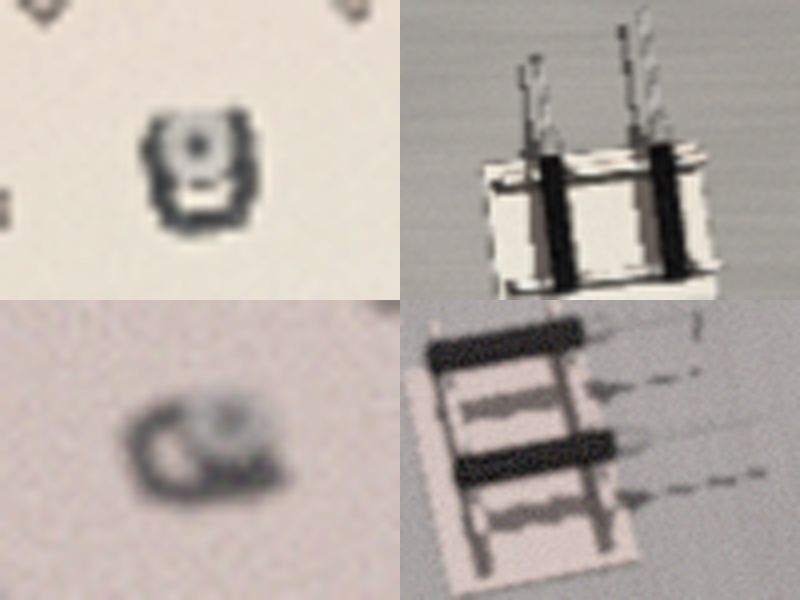

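z1 shows that the black hooked pick is the left handle in the top view and the far one in the side view, with a dark hook at side ≈(374,316). The other is the straight probe. The ring's bow points down in the top image (towards the robot), the window is at ≈(308,217.5) and the head centre at ≈(307.7,212.7). Now I measure.

Run:
```python
from h import *
T=load('pics/top0.npz');S=load('pics/side0.npz')
def comps(d,box,lo,hi,z,mina):
    u,v,w,h=box; g=cv2.cvtColor(d['image'],cv2.COLOR_RGB2GRAY)[v:v+h,u:u+w]
    g=cv2.resize(g,None,fx=4,fy=4,interpolation=cv2.INTER_CUBIC)
    m=cv2.inRange(g,lo,hi); n,L,st,ce=cv2.connectedComponentsWithStats(m)
    for i in range(1,n):
        if st[i,4]<mina: continue
        p=np.argwhere(L==i)[:,::-1].astype(np.float32); r=cv2.minAreaRect(p)
        c=(np.array(cv2.boxPoints(r))+.5)/4+[u,v]-.5
        W=np.array([onplane(d,*q,z)[:2] for q in c]); ctr=W.mean(0)
        e=[W[1]-W[0],W[2]-W[1]]; e.sort(key=np.linalg.norm)
        print(st[i,4],'px',c.mean(0).round(1),'W',ctr.round(4),'L',[round(float(np.linalg.norm(x)),4) for x in e],'ang',np.degrees(np.arctan2(e[1][1],e[1][0])).round(1))
print('handles top');comps(T,(375,200,70,60),0,28,.074,600)
print('handles side');comps(S,(300,305,70,60),0,28,.072,600)
print('ring top');comps(T,(295,200,26,26),0,85,.1015,100)
print('ring side');comps(S,(330,200,28,26),0,85,.1015,100)
for z,n in((.098,'disc'),):
    # disc & dish by bright mask
    g=cv2.cvtColor(T['image'],cv2.COLOR_RGB2GRAY)
    m=cv2.inRange(g[170:255,265:350],175,255); p=cv2.findContours(m,0,1)[0]; p=max(p,key=cv2.contourArea)
    e=cv2.fitEllipse(cv2.convexHull(p)); print('disc',e, onplane(T,e[0][0]+265,e[0][1]+170,.098))
print('head',onplane(T,307.2,212.2,.1085),'window',onplane(T,307.5,217,.1),'tip',onplane(T,392,206.3,.045),'tipside',onplane(S,373.7,316,.045))
print('head side',onplane(S,346.5,211.5,.1085))
print('hook tri',tri(T,(392,206),S,(373.8,315)))
print('dish top',onplane(T,212,246,.016),'side',onplane(S,300.5,162,.016))
```

```text
handles top
1859 px [418.2 236.9] W [ 0.5418 -0.2698] L [0.0162, 0.077] ang -174.8
1791 px [395.7 239.4] W [ 0.5362 -0.2053] L [0.016, 0.0774] ang -176.2
handles side
2058 px [325.7 321.1] W [ 0.5357 -0.2099] L [0.0153, 0.0745] ang 5.2
2741 px [333.  349.3] W [ 0.5415 -0.2732] L [0.0153, 0.075] ang 4.2
ring top
835 px [307.6 214.9] W [0.6085 0.0438] L [0.0309, 0.0327] ang -174.5
ring side
1062 px [343.4 216.4] W [0.6069 0.0372] L [0.027, 0.0372] ang -43.5Traceback (most recent call last):
  File "<stdin>", line 21, in <module>
ValueError: max() iterable argument is empty
```

Run:
```python
from h import *
T=load('pics/top0.npz');S=load('pics/side0.npz')
g=cv2.cvtColor(T['image'],cv2.COLOR_RGB2GRAY); print(g[225,290:300],g[225,268:280])
for th in(130,145,160):
    m=cv2.inRange(g[170:255,265:350],th,255); p=cv2.findContours(m,0,1)[0]
    if p:
        p=max(p,key=cv2.contourArea); e=cv2.fitEllipse(cv2.convexHull(p)); print('disc',th,e, onplane(T,e[0][0]+265,e[0][1]+170,.098))
print('head',onplane(T,307.2,212.2,.1085),'window',onplane(T,307.5,217,.1),'tip',onplane(T,392,206.3,.045),'tipside',onplane(S,373.7,316,.045))
print('head side',onplane(S,346.5,211.5,.1085),'tri',tri(T,(307.2,212.2),S,(346.5,211.5)))
print('hook tri',tri(T,(392,206),S,(373.8,315)))
print('handle tri',tri(T,(395.7,239.4),S,(325.7,321.1)))
print('dish top',onplane(T,212,246,.016),'side',onplane(S,300.5,162,.016))
# head: bright blob at the ring, dark pin hole
for d,b in((T,(302,206,12,12)),(S,(338,204,18,16))):
    u,v,w,h=b; q=g if d is T else cv2.cvtColor(d['image'],cv2.COLOR_RGB2GRAY); print(q[v:v+h,u:u+w])
```

```text
[149 149 151 150 149 150 149 149 149 151] [105 105 105 105 107 107 106 107 114 143 150 151]
disc 130 ((42.55138397216797, 42.9592170715332), (64.9299087524414, 66.06956481933594), 70.78041076660156) [0.61450995 0.0438824  0.098     ]
disc 145 ((42.39731979370117, 42.89844512939453), (64.38072967529297, 65.04534149169922), 82.97720336914062) [0.61469517 0.04431563 0.098     ]
head [0.6149271  0.04435964 0.1085    ] window [0.60261933 0.04414316 0.1       ] tip [ 0.63720616 -0.20154292  0.045     ] tipside [ 0.63701021 -0.19398397  0.045     ]
head side [0.61485671 0.04450247 0.1085    ] tri (array([0.61486243, 0.04435224, 0.1086673 ]), np.float64(7.144919788563468e-05))
hook tri (array([ 0.63526594, -0.19994255,  0.0589843 ]), np.float64(0.0006738771754018985))
handle tri (array([ 0.53650697, -0.20617565,  0.06597844]), np.float64(0.000980618896205785))
dish top [0.53574507 0.33554245 0.016     ] side [0.53516019 0.33048556 0.016     ]
[[148 147 148 148 149 148 149 150 148 149 149 149]
 [149 148 150 148 150 150 149 149 150 147 149 150]
 [149 147 145 146 148 147 148 147 140 126 141 150
[... 962 characters left out ...]
121 123 129 131 130 131]
 [ 91  69  64  67  86 101 104  98  84  83  93 108 114 122 126 131 131 130]
 [ 67  67  68  78  93 104 110  95  85  83  94 108 107 118 125 130 129 131]
 [ 66  82  99  98  91 100 107  99  93  94 103 102 109 114 120 129 128 131]
 [ 68  97 117 110  97  92  96 102 102 102  97  96  95 107 123 130 130 130]
 [ 74  95 116 121  99  86  82  83  89  89  88  77  77  99 118 131 131 130]
 [ 66  88 111 115 109  90  65  62  67  65  72  56  64  81 109 125 131 130]
 [ 67  74  89 105  99  87  64  52  54  51  51  58  61  71  97 115 129 129]
 [ 77  59  68  73  75  72  59  58  60  56  57  63  66  81 100 119 129 131]
 [ 94  79  70  67  63  64  65  69  72  77  82  86  99 109 119 129 128 130]]
```

Measured points:
- Spindle at (0.615, 0.044), height agreeing to 0.2 mm.
- Pick handle at (0.5365, -0.206), yaw about 5°.
- Reach about 0.10 m.
- Dish at about (0.535, 0.333).

The ring's yaw is also about 5°. I move over the handle now.

```bash
python3 -m handwheel '[[[1.7,-4.6,0],6.8,0.5],[[1.7,-4.6,0],6.8,0.5],[[1.7,-4.6,0],6.8,0.5],[[1.7,-4.6,0],6.8,0.5],[[1.7,-4.6,0],0,0.5]]' >/dev/null
python3 -m handwheel '[[[1.7,-4.6,0],0,0.5],[[1.7,-4.6,0],0,0.5],[[1.7,-4.6,0],0,0.5],[[1.7,-4.6,0],0,0.5],[[1.7,-4.6,0],0,0.5]]' >/dev/null
python3 -m handwheel '[[[1.7,-4.6,0],0,0.5],[[1.7,-4.6,0],0,0.5],[[1.7,-4.6,0],0,0.5],[[1.7,-4.6,0],0,0.5],[[1.7,-4.6,0],0,0.5]]'
python3 -m handwheel '[[[1.7,-4.6,0],0,0.5],[[1.7,-4.6,0],0,0.5],[[0,0,-4],0,0.5],[[0,0,0],0,0.5],[[0,0,0],0,0.5]]'
```

```text
clock: 1.6
position: [0.4914, -0.1134, 0.245]
tool_rot: [3.141, -0.0, -3.055]
wrist_force: [1.1, 0.4, 0.3]
finger_gap: 0.5
clock: 2.1
position: [0.5239, -0.2027, 0.2038]
tool_rot: [3.139, -0.004, -3.055]
wrist_force: [0.1, 0.1, -0.2]
finger_gap: 0.5
```

```bash
python3 -m handwheel '[[[0.25,-0.35,-4],0,0.5],[[0,0,-4],0,0.5],[[0,0,-3],0,0.5],[[0,0,0],0,0.5],[[0,0,0],0,0.5]]'
python3 - <<'E'
from h import *
grab('side','pics/s1.png');grab('top','pics/t1.png')
T=cv2.imread('pics/t1.png');S=cv2.imread('pics/s1.png')
def c(I,u,v,w,h): return cv2.resize(I[v:v+h,u:u+w],(400,400),interpolation=cv2.INTER_CUBIC)
cv2.imwrite('pics/z2.png',np.clip(np.hstack([c(T,350,190,90,90),c(S,280,240,120,120)])*1.5,0,255).astype(np.uint8))
E
```

```text
clock: 2.6
position: [0.5287, -0.2065, 0.0967]
tool_rot: [-3.141, 0.001, -3.053]
wrist_force: [0.3, 0.9, 1.2]
finger_gap: 0.501
```

View pics/z2.png

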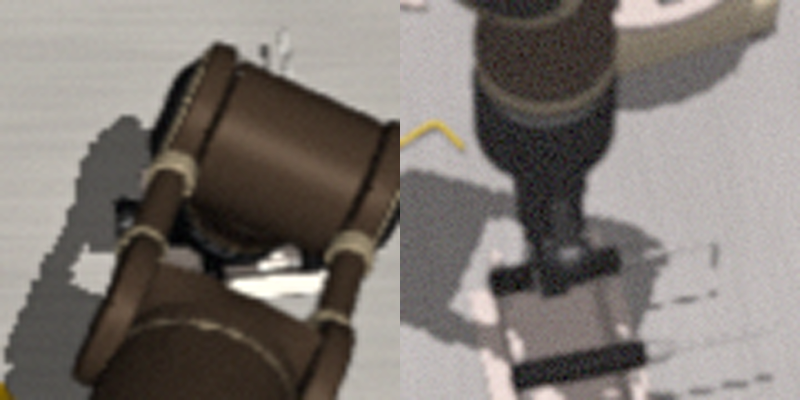

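The side view shows the fingers straddling the far handle (gripper at about (550,270), handle at (490–620,270)). I descend and grip.

```bash
python3 -m handwheel '[[[-0.1,0,-1.6],0,0.5],[[0,0,-1.6],0,0.5],[[0,0,0],0,0.5],[[0,0,0],0,0.5]]'
python3 -m handwheel '[[[0,0,0],0,0],[[0,0,0],0,0],[[0,0,0],0,0],[[0,0,0],0,0],[[0,0,0],0,0]]' 80
```

```text
clock: 3.1
position: [0.527, -0.2069, 0.0636]
tool_rot: [-3.142, -0.0, -3.055]
wrist_force: [-0.1, 1.1, 0.5]
finger_gap: 0.502
clock: 3.6
position: [0.5277, -0.2074, 0.0642]
tool_rot: [-3.141, 0.002, -3.055]
wrist_force: [-0.9, -0.4, 5.8]
finger_gap: 0.15
```

```bash
python3 -m handwheel '[[[0,0,0.5],0,0],[[0,0,1.5],0,0],[[0,0,4],0,0],[[0,0,4],0,0],[[0,0,0],0,0]]'
python3 -m handwheel '[[[0,0,0],0,0],[[0,0,0],0,0],[[0,0,0],0,0]]'
python3 - <<'E'
from h import *
grab('side','pics/s2.png')
S=cv2.imread('pics/s2.png')
p=proj(load('pics/s2.npz'),[.635,-.2,.15]).astype(int); print(p)
cv2.imwrite('pics/z3.png',np.clip(cv2.resize(S[p[1]-70:p[1]+50,p[0]-100:p[0]+60],(800,600),interpolation=cv2.INTER_CUBIC)*1.5,0,255).astype(np.uint8))
E
```

```text
clock: 4.1
position: [0.5313, -0.2088, 0.1705]
tool_rot: [-3.135, 0.011, -3.055]
wrist_force: [1.8, -1.1, -0.6]
finger_gap: 0.148
clock: 4.4
position: [0.5254, -0.2062, 0.1615]
tool_rot: [3.14, -0.003, -3.055]
wrist_force: [0.1, 0.1, -0.7]
finger_gap: 0.143
[377 289]
```

View pics/z3.png

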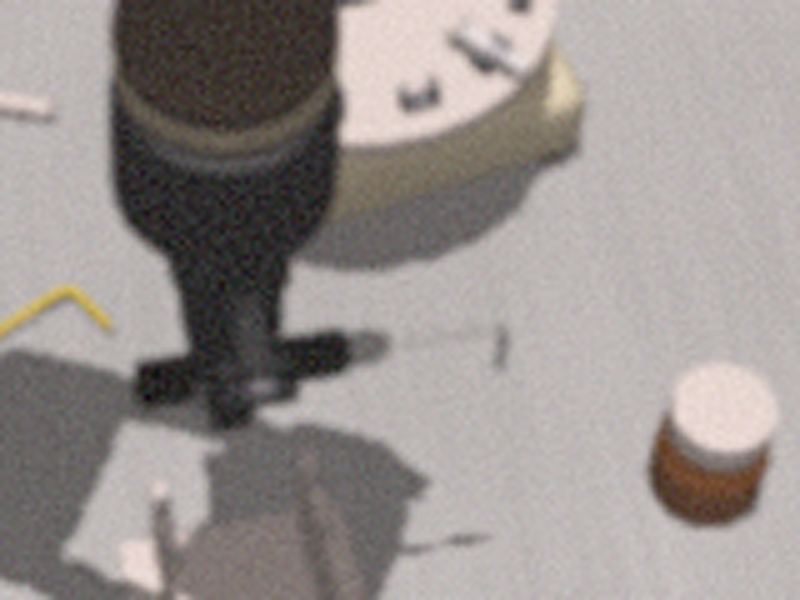

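Run:
```python
from h import *
S=load('pics/s2.npz'); st=env.state(); p=st['position']; print(p)
for z in(.1355,.137): print('tip',onplane(S,376.9,292.3,z)-p)
for z in(.165,.167): print('corner',onplane(S,377.3,284.8,z)-p)
# ring axis: dark centroid & fit of top view
T=load('pics/top0.npz');g=cv2.cvtColor(T['image'],cv2.COLOR_RGB2GRAY)[202:226,297:319]
m=np.argwhere(g<95)+[202,297]; W=np.array([onplane(T,b,a,.1015)[:2] for a,b in m]); sp=np.array([.6148,.0443])
W=W[np.linalg.norm(W-sp,axis=1)>.009]
for x0 in(.606,.596):
    b=W[(W[:,0]<x0)]; print('mean of dark behind',x0,b.mean(0)-sp, 'y range',(b[:,1].min()-sp[1],b[:,1].max()-sp[1]))
b=W; print('all',W.mean(0)-sp, W.min(0)-sp,W.max(0)-sp)
d=W-sp
best=[]
for a in np.radians(np.arange(-10,21,2)):
    n=np.array([-np.sin(a),np.cos(a)]); x=d@[np.cos(a),np.sin(a)];y=d@n
    best.append((round(np.degrees(a)),round(np.ptp(y)*1e3,1),round((y.max()+y.min())*500,1),round(abs(y[x<-.003].mean())*1e3,2)))
print(best)
```

```text
[ 0.52552158 -0.20625282  0.16148144]
tip [ 0.10967253  0.0097491  -0.02598144]
tip [ 0.10935061  0.00876429 -0.02448144]
corner [0.10726339 0.00680482 0.00351856]
corner [0.10682393 0.00544887 0.00551856]
mean of dark behind 0.606 [-0.01562078 -0.00101296] y range (np.float64(-0.015798740663835277), np.float64(0.012528950965855122))
mean of dark behind 0.596 [-2.09786213e-02 -7.13750038e-05] y range (np.float64(-0.009942682248024456), np.float64(0.00980243862935739))
all [-0.00855147 -0.00170392] [-0.02122284 -0.01590767] [0.01020793 0.0151172 ]
[(-10, np.float64(33.0), np.float64(-1.2), np.float64(2.86)), (-8, np.float64(32.6), np.float64(-1.1), np.float64(2.8)), (-6, np.float64(32.2), np.float64(-0.9), np.float64(2.52)), (-4, np.float64(31.8), np.float64(-0.7), np.float64(2.6)), (-2, np.float64(31.3), np.float64(-0.5), np.float64(2.14)), (0, np.float64(31.0), np.float64(-0.4), np.float64(1.68)), (2, np.float64(30.9), np.float64(-0.3), np.float64(1.22)), (4, np.float64(30.7), np.float64(-0.2), np.float64(1.3)), (6, np.float64(30.5), np.float64(-0.1), np.float64(0.82)), (8, np.float64(30.2), np.float64(-0.1), np.float64(0.61)), (10, np.float64(29.9), np.float64(0.0), np.float64(0.35)), (12, np.float64(30.5), np.float64(0.1), np.float64(0.11)), (14, np.float64(31.2), np.float64(0.2), np.float64(0.58)), (16, np.float64(31.8), np.float64(0.3), np.float64(0.77)), (18, np.float64(32.4), np.float64(0.4), np.float64(1.24)), (20, np.float64(32.9), np.float64(0.4), np.float64(1.17))]
```

```bash
python3 -m handwheel '[[[-0.5,4,0],0,0],[[-0.5,4,0],0,0],[[-0.6,4,0],0,0],[[-0.6,4,0],0,0],[[-0.6,4,0],0,0]]' >/dev/null
python3 -m handwheel '[[[-0.6,4,0],0,0],[[0,0,-1],0,0],[[0,0,0],0,0],[[0,0,0],0,0],[[0,0,0],0,0]]'
python3 - <<'E'
from h import *
grab('side','pics/s3.png');grab('top','pics/t3.png'); print(env.state()['position'])
T=cv2.imread('pics/t3.png');S=cv2.imread('pics/s3.png')
def c(I,u,v,w,h): return cv2.resize(I[v:v+h,u:u+w],(400,400),interpolation=cv2.INTER_CUBIC)
cv2.imwrite('pics/z4.png',np.clip(np.hstack([c(T,280,190,50,50),c(S,320,180,50,50)])*1.5,0,255).astype(np.uint8))
E
```

```text
clock: 5.45
position: [0.4931, 0.032, 0.153]
tool_rot: [-3.141, -0.0, -3.056]
wrist_force: [-0.5, -0.4, -0.5]
finger_gap: 0.154
[0.49326601 0.03196889 0.15337041]
```

View pics/z4.png

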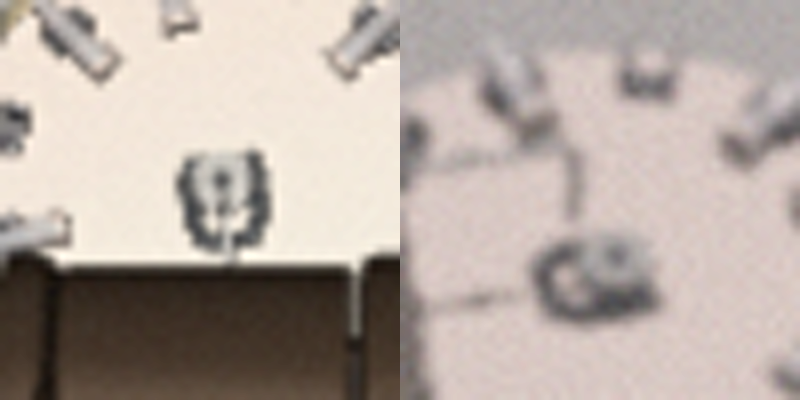

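Run:
```python
from h import *
S=load('pics/s3.npz');T=load('pics/t3.npz'); p=env.state()['position']; print(p)
print('tip side',onplane(S,341.6-.4,207.0-.4,.1280))
print('corner side',onplane(S,341.2-.4,199-.4,.1575))
print('rod top',[onplane(T,308.3,v,.158) for v in(214.5,216,220)])
gt=cv2.cvtColor(T['image'],cv2.COLOR_RGB2GRAY);gs=cv2.cvtColor(S['image'],cv2.COLOR_RGB2GRAY)
print(gt[208:225,301:315]);print(gs[197:212,335:350])
print('target window z.098 px side',proj(S,[.6009,.043,.098]),'top',proj(T,[.6009,.043,.098]))
```

```text
[0.49326601 0.03196889 0.15337041]
tip side [0.60193186 0.04254577 0.128     ]
corner side [0.59955243 0.0384232  0.1575    ]
rod top [array([0.60011054, 0.03922301, 0.158     ]), array([0.59598851, 0.03929707, 0.158     ]), array([0.58501123, 0.03949457, 0.158     ])]
[[155 157 154 155 152 156 154 153 154 148 132 147 159 159]
 [157 151 127 122 125 140 136 137 131 111  72  92 153 158]
 [156 142  76  95 129 132 127 132 133 124  62  77 150 158]
 [151 115  71 115 132 123  93 108 131 124  79  61 116 156]
 [145  73  61 107 127 108  61  80 131 129  83  63 114 156]
 [146  71  61 102 132 125  84 103 137 131  81  63 111 157]
 [150  99  57  84 130 135 111 109 140 128  62  51  86 156]
 [154 125  57  59  99 131  90  95 131 101  65  56  83 157]
 [157 145  60  51  80 131  76 100 119 143  95  60  80 156]
 [158 145  64  59 109 152 123 137 154 146  69  53  92 155]
 [158 148  81  51  84 141 117 140 146 118  65  72 136 158]
 [158 157 140  62  57  82  79 120  67  60  68  83 155 159]
 [157 159 148  87  71  64  79 123  63  73  79 113 156 160]
 [158 160 160 153 130 105 109 124 110 154 158 157 162 159]
 [15
[... 505 characters left out ...]
8 137 125 106 108 125 135 140 135 137 137 135]
 [138 135 136 137 136 124 105 104 123 134 135 140 136 135 135]
 [135 138 136 140 136 122 104 110 128 135 137 138 135 138 134]
 [136 138 137 135 131 120 102 112 131 138 137 137 135 135 139]
 [136 138 135 135 135 120 104 114 130 139 135 136 140 135 134]
 [138 139 139 140 136 124 115 124 134 135 137 136 134 138 134]
 [137 139 137 139 135 133 127 125 130 129 130 131 129 130 132]
 [137 133 138 127 128 121 116 117 122 120 117 115 117 122 124]
 [135 137 130 119 104  92  93  97 109 115 109 104 101 110 116]
 [134 126 109  95  78  66  75  88 108 112 101  85  87 100 115]]
target window z.098 px side [340.31975048 215.71327073] top [307.9487497 217.7023648]
```

```bash
python3 -m handwheel '[[[-0.15,0.2,-0.8],0,0],[[0,0,-0.7],0,0],[[0,0,0],0,0],[[0,0,0],0,0],[[0,0,0],0,0]]'
python3 - <<'E'
from h import *
S=grab('side','pics/s4.png');T=grab('top','pics/t4.png'); p=env.state()['position'];print(p)
T=cv2.imread('pics/t4.png');Si=cv2.imread('pics/s4.png')
def c(I,u,v,w,h): return cv2.resize(I[v:v+h,u:u+w],(400,400),interpolation=cv2.INTER_CUBIC)
cv2.imwrite('pics/z5.png',np.clip(np.hstack([c(T,295,200,25,25),c(Si,330,195,25,25)])*1.5,0,255).astype(np.uint8))
t=p+[.1085,.0093,-.0262]; print('pred tip px side',proj(S,t),'target side',proj(S,[.6009,.043,.098]))
E
```

```text
clock: 6.05
position: [0.4915, 0.0351, 0.1383]
tool_rot: [-3.142, 0.0, -3.055]
wrist_force: [-0.4, 0.6, -0.6]
finger_gap: 0.149
[0.49161528 0.03513431 0.13850328]
pred tip px side [340.06322914 210.93112575] target side [340.31975048 215.71327073]
```

View pics/z5.png

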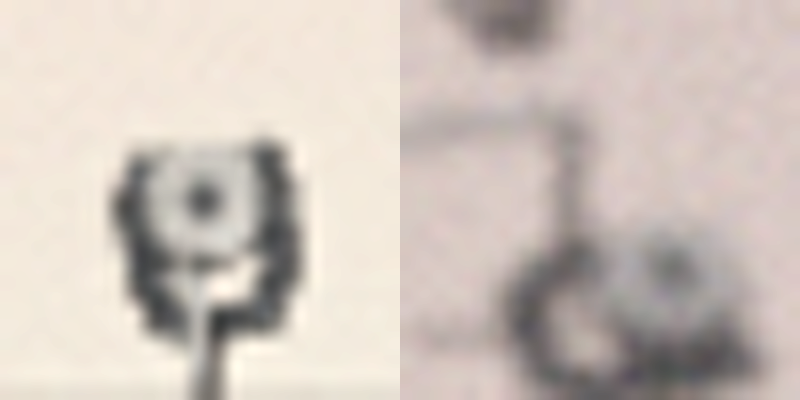

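Run:
```python
from h import *
T=load('pics/t4.npz');S=load('pics/s4.npz')
g=cv2.cvtColor(T['image'],cv2.COLOR_RGB2GRAY); print(g[209:226,299:317])
print('corner',onplane(T,306.3,216,.1425),'rod',onplane(T,307.4,222,.1425),onplane(T,307.6,224,.1425))
print('win edges y',[onplane(T,u,217.5,.1)[1] for u in(304.6,310.6)], 'bow x',[onplane(T,307.7,v,.1015)[0] for v in (218.5,220.5)])
print('hook side',[onplane(S,340.0,v,z) for v,z in((203,.1415),(210,.1125))])
```

```text
[[154 157 157 152 124 124 125 140 135 136 130 109  73  92 154 159 157 156]
 [156 158 158 141  77  96 131 131 128 131 133 123  62  77 149 157 156 157]
 [157 157 152 116  70 115 132 124  94 108 132 126  79  58 118 155 157 157]
 [155 157 145  72  61 107 126 106  61  80 131 129  82  64 115 157 158 157]
 [156 158 146  71  60 103 133 125  89 106 138 132  82  63 111 157 159 157]
 [156 157 150 100  59  86 130 135 133 139 143 128  62  52  87 155 159 158]
 [156 157 153 125  55  60  94 119 120 133 134 100  66  57  84 156 159 157]
 [156 157 158 144  61  49  67  97  74  91 117 144  96  58  80 155 158 158]
 [157 159 160 145  64  61  99 125 119 151 158 144  67  55  93 156 159 158]
 [157 158 157 148  83  51  71 119 137 149 146 117  65  72 134 158 157 157]
 [156 158 159 158 141  62  54  85 122  68  60  62  68  83 155 160 157 159]
 [158 157 158 159 149  85  72  83 116  45  63  75  79 114 156 159 159 156]
 [156 158 156 157 158 150 130 112 121  70 128 155 156 157 157 158 157 157]
 [157 156 159 158 158 160 159 152 122  88 156 161 160 160 159 158 157 158]
 [159 159 159 160 159 160 161 152 105  88 157 161 160 160 160 159 161 160]
 [151 151 151 151 150 150 151 140  90  87 148 151 151 150 149 148 151 151]
 [ 59  58  58  55  42  42  42  38  25  26  41  41  41  41  40  43  41  42]]
corner [0.59864649 0.04546529 0.1425    ] rod [0.58193344 0.04274113 0.1425    ] [0.57638482 0.04229176 0.1425    ]
win edges y [np.float64(0.05236323389601015), np.float64(0.03541211197073745)] bow x [np.float64(0.5980841469819209), np.float64(0.5923823308608098)]
hook side [array([0.59861815, 0.04087806, 0.1415    ]), array([0.60035966, 0.04710913, 0.1125    ])]
```

```bash
python3 -m handwheel '[[[0.05,-0.1,-0.2],0,0],[[0,0,-0.2],0,0],[[0,0,0],0,0]]' 
python3 -m handwheel '[[[0,0,-0.1],0,0],[[0,0,-0.1],0,0],[[0,0,0],0,0]]'
python3 -m handwheel '[[[0,0,-0.1],0,0],[[0,0,-0.1],0,0],[[0,0,0],0,0]]'
```

```text
clock: 6.45
position: [0.4916, 0.0341, 0.1339]
tool_rot: [3.142, -0.001, -3.055]
wrist_force: [0.7, 0.3, -0.6]
finger_gap: 0.149
clock: 6.75
position: [0.4917, 0.0341, 0.1321]
tool_rot: [3.142, -0.0, -3.055]
wrist_force: [-0.9, -1.1, -0.2]
finger_gap: 0.15
clock: 7.05
position: [0.4917, 0.0341, 0.1301]
tool_rot: [3.142, -0.0, -3.055]
wrist_force: [-0.3, -0.7, -0.2]
finger_gap: 0.145
```

```bash
python3 -m handwheel '[[[0,0,-0.1],0,0],[[0,0,-0.1],0,0],[[0,0,0],0,0]]' | grep -v tool
python3 -m handwheel '[[[0,0,-0.05],0,0],[[0,0,0],0,0]]'| grep -v tool
python3 -m handwheel '[[[0,0,-0.05],0,0],[[0,0,0],0,0]]'| grep -v tool
```

```text
clock: 7.35
position: [0.4917, 0.0341, 0.1281]
wrist_force: [-0.8, 0.1, -0.0]
finger_gap: 0.148
clock: 7.55
position: [0.4919, 0.0341, 0.1277]
wrist_force: [-0.2, 0.2, -0.5]
finger_gap: 0.148
clock: 7.75
position: [0.4918, 0.0341, 0.1272]
wrist_force: [-0.1, 0.1, -1.2]
finger_gap: 0.15
```

```bash
for i in 1; do
python3 -m handwheel '[[[0,0,-0.05],0,0],[[0,0,0],0,0]]'| grep -v tool
python3 -m handwheel '[[[0,0,-0.05],0,0],[[0,0,0],0,0]]'| grep -v tool
python3 -m handwheel '[[[0,0,-0.05],0,0],[[0,0,0],0,0]]'| grep -v tool; done
```

```text
clock: 7.95
position: [0.4918, 0.0341, 0.1267]
wrist_force: [-0.3, 0.4, -0.7]
finger_gap: 0.15
clock: 8.15
position: [0.4918, 0.0341, 0.1262]
wrist_force: [-0.4, 0.5, -0.9]
finger_gap: 0.146
clock: 8.35
position: [0.4918, 0.0341, 0.1257]
wrist_force: [-0.1, 0.5, -1.2]
finger_gap: 0.146
```

```bash
python3 -m handwheel '[[[0,0,-0.05],0,0],[[0,0,0],0,0]]'| grep -v tool
python3 -m handwheel '[[[0,0,-0.05],0,0],[[0,0,0],0,0]]'| grep -v tool
```

```text
clock: 8.55
position: [0.4918, 0.0341, 0.1252]
wrist_force: [1.1, 0.2, -0.2]
finger_gap: 0.152
clock: 8.75
position: [0.4918, 0.0341, 0.1247]
wrist_force: [0.1, -0.4, -0.3]
finger_gap: 0.148
```

```bash
python3 -m handwheel '[[[0,0,-0.05],0,0],[[0,0,0],0,0]]'| grep -v tool
python3 -m handwheel '[[[0,0,-0.03],0,0],[[0,0,0],0,0]]'| grep -v tool
```

```text
clock: 8.95
position: [0.4919, 0.0341, 0.1243]
wrist_force: [0.4, -1.6, -0.7]
finger_gap: 0.143
clock: 9.15
position: [0.4919, 0.0341, 0.124]
wrist_force: [-0.0, 0.1, 0.0]
finger_gap: 0.149
```

```bash
python3 -m handwheel '[[[-0.1,-0.01,0],0,0],[[-0.1,-0.01,0],0,0]]'| grep -v tool
python3 -m handwheel '[[[-0.1,-0.01,0],0,0],[[0,0,0],0,0]]'| grep -v tool
python3 -m handwheel '[[[-0.1,-0.01,0],0,0],[[0,0,0],0,0]]'| grep -v tool
```

```text
clock: 9.35
position: [0.49, 0.0339, 0.124]
wrist_force: [0.1, -0.8, 0.8]
finger_gap: 0.149
clock: 9.55
position: [0.4894, 0.0337, 0.1242]
wrist_force: [1.5, -0.9, -0.4]
finger_gap: 0.152
clock: 9.75
position: [0.4889, 0.0336, 0.1244]
wrist_force: [2.5, -0.4, -0.9]
finger_gap: 0.149
```

```bash
python3 -m handwheel '[[[-0.1,-0.01,0],0,0],[[-0.1,-0.01,0],0,0],[[0,0,0],0,0]]'| grep -v tool
python3 -m handwheel '[[[-0.1,-0.01,0],0,0],[[-0.1,-0.01,0],0,0],[[0,0,0],0,0]]'| grep -v tool
python3 -m handwheel '[[[-0.1,-0.01,0],0,0],[[0,0,0],0,0]]'| grep -v tool
```

```text
clock: 10.05
position: [0.4879, 0.0334, 0.1248]
wrist_force: [6.0, -0.7, -1.1]
finger_gap: 0.153
clock: 10.35
position: [0.4869, 0.0332, 0.1252]
wrist_force: [7.0, 0.2, -1.3]
finger_gap: 0.15
clock: 10.55
position: [0.4866, 0.0332, 0.1254]
wrist_force: [8.7, -0.7, -2.5]
finger_gap: 0.145
```

```bash
python3 -m handwheel '[[[-0.05,0,-0.08],0,0],[[0,0,0],0,0]]'
python3 -m handwheel '[[[-0.1,-0.01,-0.03],0,0],[[0,0,0],0,0]]'
```

```text
clock: 10.75
position: [0.4864, 0.0332, 0.1247]
tool_rot: [-3.141, 0.01, -3.055]
wrist_force: [8.3, -0.3, -0.9]
finger_gap: 0.144
clock: 10.95
position: [0.4859, 0.0331, 0.1247]
tool_rot: [-3.141, 0.011, -3.055]
wrist_force: [8.0, -0.3, -0.5]
finger_gap: 0.147
```

```bash
python3 -m handwheel '[[[-0.05,0,-0.08],0,0],[[0,0,0],0,0]]'
python3 -m handwheel '[[[-0.1,-0.01,-0.03],0,0],[[0,0,0],0,0]]'
python3 -m handwheel '[[[-0.1,-0.01,-0.02],0,0],[[0,0,0],0,0]]'
```

```text
clock: 11.15
position: [0.4858, 0.0331, 0.124]
tool_rot: [-3.141, 0.011, -3.055]
wrist_force: [9.8, 1.0, -1.4]
finger_gap: 0.149
clock: 11.35
position: [0.4851, 0.033, 0.1239]
tool_rot: [-3.141, 0.012, -3.055]
wrist_force: [9.4, 0.3, -0.2]
finger_gap: 0.149
clock: 11.55
position: [0.4846, 0.0329, 0.1239]
tool_rot: [-3.141, 0.013, -3.055]
wrist_force: [10.4, 0.3, -0.6]
finger_gap: 0.146
```

```bash
python3 -m handwheel '[[[-0.1,-0.01,-0.03],0,0],[[0,0,0],0,0]]'
python3 -m handwheel '[[[-0.1,-0.01,-0.03],0,0],[[0,0,0],0,0]]'
python3 -m handwheel '[[[-0.1,-0.01,-0.03],0,0],[[0,0,0],0,0]]'
```

```text
clock: 11.75
position: [0.4838, 0.0328, 0.1237]
tool_rot: [-3.141, 0.014, -3.055]
wrist_force: [10.1, 0.9, -1.0]
finger_gap: 0.144
clock: 11.95
position: [0.483, 0.0327, 0.1235]
tool_rot: [-3.141, 0.014, -3.055]
wrist_force: [10.8, 0.8, -1.3]
finger_gap: 0.15
clock: 12.15
position: [0.4811, 0.0326, 0.1229]
tool_rot: [-3.141, 0.012, -3.055]
wrist_force: [8.6, 0.0, -0.5]
finger_gap: 0.144
```

```bash
python3 -m handwheel '[[[-0.02,0,0.1],0,0],[[0,0,0],0,0]]'
python3 -m handwheel '[[[-0.05,-0.005,0.08],0,0],[[0,0,0],0,0]]'
```

```text
clock: 12.35
position: [0.4762, 0.0327, 0.1223]
tool_rot: [3.142, 0.001, -3.055]
wrist_force: [1.3, 0.7, 1.6]
finger_gap: 0.143
clock: 12.55
position: [0.4746, 0.0326, 0.1225]
tool_rot: [3.141, -0.001, -3.055]
wrist_force: [0.7, 0.0, 2.9]
finger_gap: 0.146
```

```bash
python3 -m handwheel '[[[0,0,0.1],0,0],[[0,0,0],0,0]]'
python3 -m handwheel '[[[-0.2,-0.02,0],0,0],[[-0.2,-0.02,0],0,0],[[0,0,0],0,0]]'
```

```text
clock: 12.75
position: [0.4744, 0.0325, 0.1232]
tool_rot: [3.141, -0.002, -3.055]
wrist_force: [1.1, 0.9, 0.8]
finger_gap: 0.148
clock: 13.05
position: [0.4699, 0.0321, 0.1231]
tool_rot: [3.141, -0.002, -3.055]
wrist_force: [-1.2, 0.6, 1.0]
finger_gap: 0.153
```

```bash
python3 -m handwheel '[[[-0.2,-0.02,0],0,0],[[-0.2,-0.02,0],0,0],[[-0.2,-0.02,0],0,0],[[0,0,0],0,0]]'
python3 -m handwheel '[[[-0.2,-0.02,0],0,0],[[-0.2,-0.02,0],0,0],[[-0.2,-0.02,0],0,0],[[-0.1,-0.01,0],0,0],[[0,0,0],0,0]]'
python3 - <<'E'
from h import *
S=grab('side','pics/s5.png');T=grab('top','pics/t5.png')
T=cv2.imread('pics/t5.png');Si=cv2.imread('pics/s5.png')
def c(I,u,v,w,h): return cv2.resize(I[v:v+h,u:u+w],(400,400),interpolation=cv2.INTER_CUBIC)
cv2.imwrite('pics/z6.png',np.clip(np.hstack([c(T,285,195,45,45),c(Si,315,190,45,45)])*1.5,0,255).astype(np.uint8))
E
```

```text
clock: 13.45
position: [0.4643, 0.0315, 0.1233]
tool_rot: [3.142, -0.002, -3.055]
wrist_force: [-0.3, -0.7, 1.3]
finger_gap: 0.148
clock: 13.95
position: [0.4578, 0.0308, 0.1234]
tool_rot: [3.142, -0.001, -3.055]
wrist_force: [-0.6, 0.1, 1.7]
finger_gap: 0.145
```

View pics/z6.png

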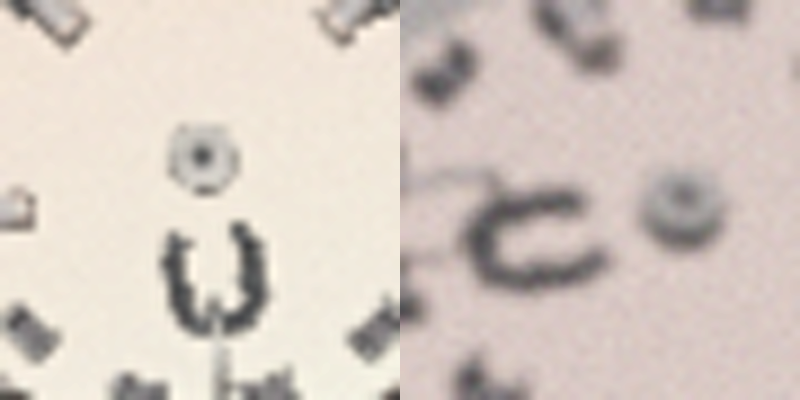

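Pried free: the ring is about 36 mm from the spindle and open towards it, centred at ≈(215,280) in the crop, and the hook is still in the bow. I lift the pick out and take it back to the rest.

```bash
python3 -m handwheel '[[[0.15,0.01,0.1],0,0],[[0,0,0.4],0,0],[[0,0,1],0,0],[[0,0,2],0,0],[[0,0,1.2],0,0]]' | grep -v tool
python3 -m handwheel '[[[1,-4,0],0,0],[[1,-4,0],0,0],[[1.1,-4,0],0,0],[[1.2,-4,0],0,0],[[1.2,-4,0],0,0]]' >/dev/null
python3 -m handwheel '[[[1.1,-3.8,0],0,0],[[0,0,0],0,0],[[0,0,0],0,0],[[0,0,0],0,0]]'
```

```text
clock: 14.55
position: [0.4604, 0.0309, 0.1722]
wrist_force: [0.5, -0.3, -0.5]
finger_gap: 0.149
clock: 15.45
position: [0.5251, -0.2061, 0.1703]
tool_rot: [3.141, -0.001, -3.054]
wrist_force: [0.3, -0.1, -1.1]
finger_gap: 0.148
```

```bash
python3 -m handwheel '[[[0.05,-0.13,-2],0,0],[[0,0,-3],0,0],[[0,0,-2.6],0,0],[[0,0,0],0,0],[[0,0,0],0,0]]'
python3 -m handwheel '[[[0,0,-0.7],0,0],[[0,0,-0.7],0,0],[[0,0,-0.7],0,0],[[0,0,0],0,0],[[0,0,0],0,0]]'
python3 -m handwheel '[[[0,0,-0.3],0,0],[[0,0,-0.2],0,0],[[0,0,0],0,0]]'
```

```text
clock: 15.95
position: [0.5257, -0.2071, 0.0945]
tool_rot: [3.141, -0.001, -3.053]
wrist_force: [0.3, -0.6, -0.1]
finger_gap: 0.148
clock: 16.45
position: [0.526, -0.2083, 0.0733]
tool_rot: [3.141, -0.0, -3.055]
wrist_force: [0.0, 0.2, -1.9]
finger_gap: 0.149
clock: 16.75
position: [0.5259, -0.2083, 0.0682]
tool_rot: [3.141, -0.001, -3.055]
wrist_force: [-0.5, -0.2, -0.4]
finger_gap: 0.15
```

```bash
python3 -m handwheel '[[[0,0.07,-0.2],0,0],[[0,0,0],0,0],[[0,0,0],0,0]]'
python3 -m handwheel '[[[0,0,-0.1],0,0],[[0,0,0],0,0]]'
python3 -m handwheel '[[[0,0,-0.08],0,0],[[0,0,0],0,0]]'
```

```text
clock: 17.05
position: [0.5261, -0.2076, 0.0664]
tool_rot: [3.142, -0.0, -3.055]
wrist_force: [-0.7, 0.5, -0.2]
finger_gap: 0.15
clock: 17.25
position: [0.5261, -0.2076, 0.0654]
tool_rot: [3.142, -0.0, -3.055]
wrist_force: [-0.5, -0.4, -0.6]
finger_gap: 0.153
clock: 17.45
position: [0.5261, -0.2076, 0.0646]
tool_rot: [3.142, -0.0, -3.055]
wrist_force: [-0.3, -0.5, -1.1]
finger_gap: 0.142
```

```bash
python3 -m handwheel '[[[0,0,-0.05],0,0],[[0,0,0],0,0],[[0,0,0],0,0.5],[[0,0,0],0,0.5],[[0,0,0],0,0.5]]' 
python3 -m handwheel '[[[0,0,2],0,0.5],[[0,0,4],0,0.5],[[0,0,5],0,0.5],[[0,2,0],0,0.5],[[0,5,0],0,0.5]]' 
python3 -m handwheel '[[[-1,5,0],0,0.5],[[-1,5,0],0,0.5],[[-1,5,0],0,0.5],[[0,0,0],0,0.5],[[0,0,0],0,0.5]]'
python3 - <<'E'
from h import *
S=grab('side','pics/s6.png');T=grab('top','pics/t6.png')
T=cv2.imread('pics/t6.png');Si=cv2.imread('pics/s6.png')
def c(I,u,v,w,h): return cv2.resize(I[v:v+h,u:u+w],(400,400),interpolation=cv2.INTER_CUBIC)
cv2.imwrite('pics/z7.png',np.clip(np.hstack([c(T,370,185,80,80),c(Si,290,300,100,100)])*1.5,0,255).astype(np.uint8))
E
```

```text
clock: 17.95
position: [0.5263, -0.2077, 0.0643]
tool_rot: [-3.141, 0.0, -3.055]
wrist_force: [-0.2, -0.1, -0.4]
finger_gap: 0.498
clock: 18.45
position: [0.5289, -0.1406, 0.1775]
tool_rot: [-3.137, 0.007, -3.059]
wrist_force: [0.2, -0.2, -0.9]
finger_gap: 0.5
clock: 18.95
position: [0.4967, 0.0104, 0.1744]
tool_rot: [-3.141, 0.001, -3.051]
wrist_force: [0.7, 0.6, -0.3]
finger_gap: 0.501
```

View pics/z7.png

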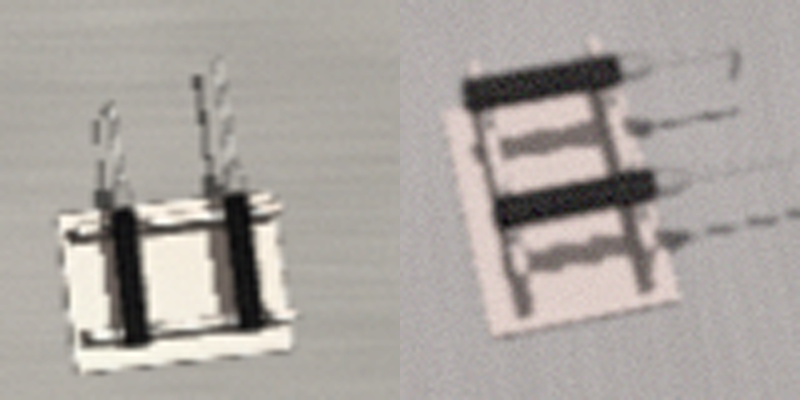

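The pick lies in its place again, hook down, the same as before. Now I measure the ring.

Run:
```python
from h import *
for f,b in(('pics/t5.npz',(297,216,24,20)),('pics/t6.npz',(297,216,24,20)),('pics/s5.npz',(320,207,24,20)),('pics/s6.npz',(320,207,24,20))):
    d=load(f); u,v,w,h=b
    g=cv2.cvtColor(d['image'],cv2.COLOR_RGB2GRAY)[v:v+h,u:u+w]; g=cv2.resize(g,None,fx=4,fy=4,interpolation=cv2.INTER_CUBIC)
    m=cv2.inRange(g,0,100); n,L,st,ce=cv2.connectedComponentsWithStats(m)
    for i in range(1,n):
        if st[i,4]<100: continue
        p=(np.argwhere(L==i)[:,::-1]+.5)/4+[u,v]-.5
        W=np.array([onplane(d,*q,.1)[:2] for q in p]).astype(np.float32)*1000
        r=cv2.minAreaRect(W); print(f,st[i,:4],st[i,4],'rect mm',np.round(r[0],1),np.round(r[1],1),round(r[2],1),'mean',W.mean(0).round(1))
```

```text
pics/t5.npz [25 16 47 51] 1007 rect mm [576.2  40.6] [34.6 31.8] 9.5 mean [574.6  40.4]
pics/t6.npz [ 0 10 96 70] 6363 rect mm [574.8  41.9] [67.3 49.1] 88.6 mean [573.5  42.2]
pics/s5.npz [ 7 14 66 50] 1578 rect mm [574.6  43.6] [34.3 39.4] 8.3 mean [573.8  41.4]
pics/s6.npz [ 0  0 73 80] 2731 rect mm [574.1  42.5] [60.5 40.4] 83.2 mean [567.   41.9]
```

```bash
python3 -m handwheel '[[[-4,1,2],4,0.5],[[-4,1,2],0,0.5],[[-4,1,0],0,0.5],[[0,0,0],0,0.5],[[0,0,0],0,0.5]]'
python3 - <<'E'
from h import *
for n,b in(('top',(297,216,24,20)),('side',(320,207,24,20))):
    d=grab(n,f'pics/{n}7.png'); u,v,w,h=b
    g=cv2.cvtColor(d['image'],cv2.COLOR_RGB2GRAY)[v:v+h,u:u+w]; g=cv2.resize(g,None,fx=4,fy=4,interpolation=cv2.INTER_CUBIC)
    m=cv2.inRange(g,0,100); nn,L,st,ce=cv2.connectedComponentsWithStats(m)
    for i in range(1,nn):
        if st[i,4]<100: continue
        p=(np.argwhere(L==i)[:,::-1]+.5)/4+[u,v]-.5
        W=np.array([onplane(d,*q,.1)[:2] for q in p]).astype(np.float32)*1000
        r=cv2.minAreaRect(W); print(n,st[i,:5],'rect mm',np.round(r[0],1),np.round(r[1],1),round(r[2],1),'mean',W.mean(0).round(1))
# dish: centre of the rim in both views
for n,(u,v,w,h) in(('top',(185,220,55,52)),('side',(272,140,58,45))):
    d=load(f'pics/{n}7.npz'); hsv=cv2.cvtColor(d['image'],cv2.COLOR_RGB2GRAY)[v:v+h,u:u+w]
    e=cv2.Canny(hsv,30,80); p=np.argwhere(e)[:,::-1]
    hull=cv2.convexHull(p.astype(np.float32)); el=cv2.fitEllipse(hull); c=np.array(el[0])+[u,v]
    print(n,'dish',c.round(1),np.round(el[1],1),onplane(d,*c,.016))
E
```

```text
clock: 19.55
position: [0.377, 0.0384, 0.2145]
tool_rot: [-3.141, 0.002, -2.987]
wrist_force: [0.5, 0.1, 0.1]
finger_gap: 0.502
top [  24   16   48   51 1045] rect mm [576.3  41. ] [34.7 32.2] 8.5 mean [574.5  40.6]
side [   8   16   66   48 1500] rect mm [575.6  41. ] [33.3 34. ] 8.3 mean [574.5  40.8]
top dish [212.4 246.6] [37.8 38.4] [0.53380243 0.33431604 0.016     ]
side dish [306.5 158. ] [34.5 56.8] [0.55331747 0.3451758  0.016     ]
```

```bash
python3 -m handwheel '[[[4.8,0.05,0],0,0.44],[[4.8,0.05,0],0,0.44],[[4.8,0.05,0],0,0.44],[[4.5,0,-2],0,0.44],[[0.5,0,-2],0,0.44]]' >/dev/null
python3 -m handwheel '[[[0,0,-2],0,0.44],[[0,0,-1.5],0,0.44],[[0,0,0],0,0.44],[[0,0,0],0,0.44]]'
python3 - <<'E'
from h import *
S=grab('side','pics/s8.png');p=env.state()['position'];print(p)
Si=cv2.imread('pics/s8.png')
cv2.imwrite('pics/z8.png',np.clip(cv2.resize(Si[175:235,300:380],(800,600),interpolation=cv2.INTER_CUBIC)*1.5,0,255).astype(np.uint8))
E
```

```text
clock: 20.55
position: [0.571, 0.0406, 0.1389]
tool_rot: [3.142, -0.0, -2.985]
wrist_force: [-0.2, 0.9, -0.1]
finger_gap: 0.441
[0.57156499 0.04065296 0.13988589]
```

View pics/z8.png

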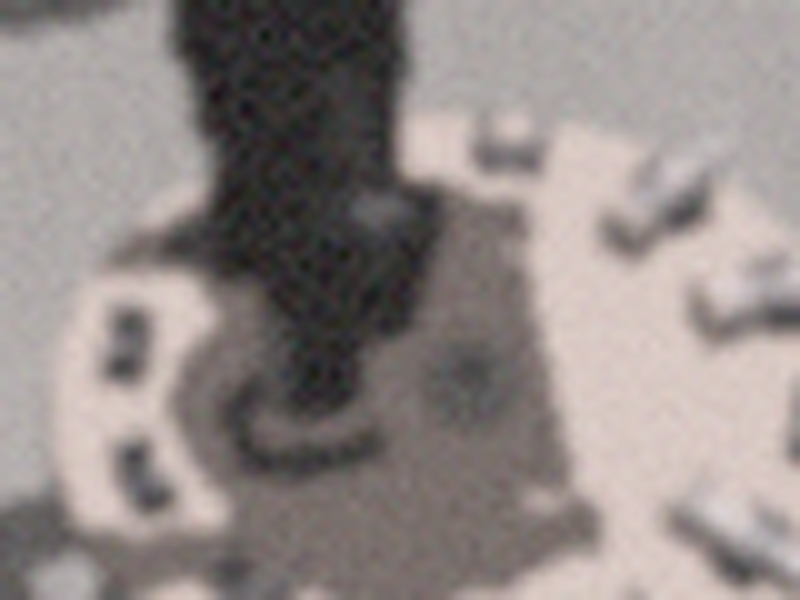

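Side view: the near finger ends at (320,410), above the ring's near arm at (310,460), and the clips are clear of the fingers. I descend by feel.

```bash
python3 -m handwheel '[[[0,0,-0.8],0,0.44],[[0,0,-0.8],0,0.44],[[0,0,-0.4],0,0.44],[[0,0,0],0,0.44]]'|grep -v tool
python3 -m handwheel '[[[0,0,-0.1],0,0.44],[[0,0,-0.1],0,0.44],[[0,0,0],0,0.44]]'|grep -v tool
python3 -m handwheel '[[[0,0,-0.1],0,0.44],[[0,0,-0.1],0,0.44],[[0,0,0],0,0.44]]'|grep -v tool
python3 -m handwheel '[[[0,0,-0.1],0,0.44],[[0,0,0],0,0.44]]'|grep -v tool
```

```text
clock: 21.0
position: [0.5699, 0.041, 0.1183]
wrist_force: [0.1, -0.1, 0.5]
finger_gap: 0.443
clock: 21.3
position: [0.5708, 0.0409, 0.1173]
wrist_force: [-0.1, -0.2, 0.3]
finger_gap: 0.442
clock: 21.6
position: [0.5706, 0.0409, 0.115]
wrist_force: [-0.0, 0.1, 0.4]
finger_gap: 0.442
clock: 21.8
position: [0.5707, 0.0409, 0.114]
wrist_force: [1.2, -0.9, -0.2]
finger_gap: 0.441
```

```bash
python3 -m handwheel '[[[0,0,-0.1],0,0.44],[[0,0,0],0,0.44]]'|grep -v tool
python3 -m handwheel '[[[0,0,-0.1],0,0.44],[[0,0,0],0,0.44]]'|grep -v tool
python3 -m handwheel '[[[0,0,-0.1],0,0.44],[[0,0,0],0,0.44]]'|grep -v tool
python3 -m handwheel '[[[0,0,-0.1],0,0.44],[[0,0,0],0,0.44]]'|grep -v tool
```

```text
clock: 22.0
position: [0.5706, 0.0409, 0.113]
wrist_force: [0.4, 0.2, -0.8]
finger_gap: 0.441
clock: 22.2
position: [0.5707, 0.0409, 0.112]
wrist_force: [0.2, -0.4, 0.2]
finger_gap: 0.44
clock: 22.4
position: [0.5706, 0.0409, 0.111]
wrist_force: [0.3, 0.6, 0.5]
finger_gap: 0.438
clock: 22.6
position: [0.5708, 0.041, 0.1109]
wrist_force: [-1.7, -0.8, 4.7]
finger_gap: 0.438
```

```bash
python3 -m handwheel '[[[0,0,0.19],0,0.44],[[0,0,0],0,0.4],[[0,0,0],0,0.3],[[0,0,0],0,0.2],[[0,0,0],0,0.2]]' 25 |grep -v tool
python3 -m handwheel '[[[0,0,0],0,0.2],[[0,0,0],0,0.2]]'|grep -v tool
```

```text
clock: 23.1
position: [0.5711, 0.0408, 0.1124]
wrist_force: [-0.5, -0.2, 3.5]
finger_gap: 0.346
clock: 23.3
position: [0.5711, 0.0409, 0.1123]
wrist_force: [0.5, -0.8, 4.4]
finger_gap: 0.341
```

```bash
python3 -m handwheel '[[[0,0,0.5],0,0.2],[[0,0,1.5],0,0.2],[[0,0,2],0,0.2],[[0,0,2],0,0.2],[[0,0,0],0,0.2]]' 30 |grep -v tool
python3 -m handwheel '[[[0,0,0],0,0.2],[[0,0,0],0,0.2]]'
python3 - <<'E'
from h import *
S=grab('side','pics/s9.png');p=env.state()['position']
Si=cv2.imread('pics/s9.png'); q=proj(S,p).astype(int)
cv2.imwrite('pics/z9.png',np.clip(cv2.resize(Si[q[1]-40:q[1]+40,q[0]-50:q[0]+50],(800,640),interpolation=cv2.INTER_CUBIC)[:600]*1.5,0,255).astype(np.uint8))
E
```

```text
clock: 23.8
position: [0.5734, 0.041, 0.176]
wrist_force: [0.4, -1.1, 0.9]
finger_gap: 0.339
clock: 24.0
position: [0.5698, 0.0409, 0.1711]
tool_rot: [3.141, -0.002, -2.985]
wrist_force: [-0.7, 0.0, -0.5]
finger_gap: 0.338
```

View pics/z9.png

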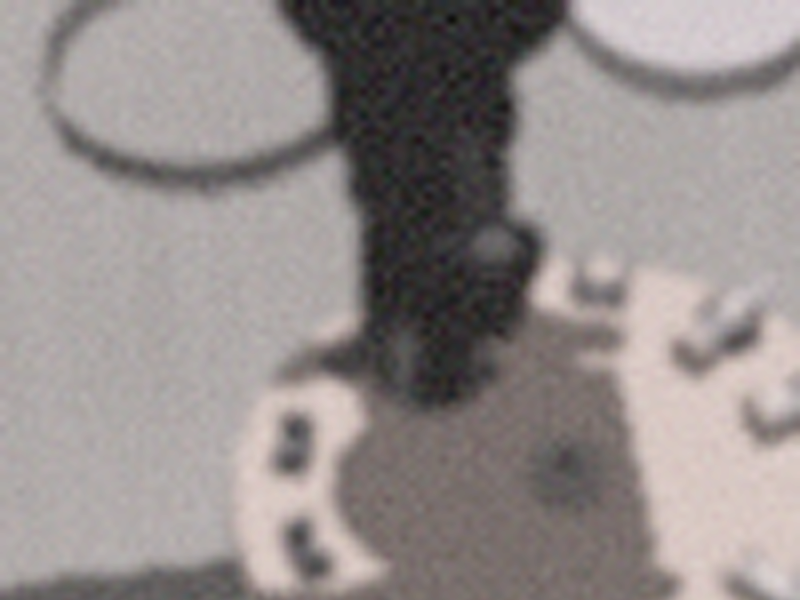

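Run:
```python
from h import *
T=load('pics/top0.npz');S=load('pics/side0.npz')
print('cap',tri(T,(155.5,218.5),S,(319.5,89)),'base side',onplane(S,319,138,0))
```

```text
cap (array([0.60195684, 0.46199222, 0.15891128]), np.float64(0.0037474923945048423)) base side [ 6.00363709e-01  4.48721905e-01 -1.11022302e-16]
```

```bash
python3 -m handwheel '[[[-0.5,4,0],0,0.2],[[-0.6,4,0],0,0.2],[[-0.6,4,0],0,0.2],[[-0.6,4,0],0,0.2],[[-0.6,4,0],0,0.2]]' >/dev/null
python3 -m handwheel '[[[-0.6,4,0],0,0.2],[[-0.6,4,0],0,0.2],[[0,0.8,-2],0,0.2],[[0,0,-4],0,0.2],[[0,0,-4],0,0.2]]' >/dev/null
python3 -m handwheel '[[[0,0,0],0,0.2],[[0,0,0],0,0.2],[[0,0,0],0,0.2]]'
python3 - <<'E'
from h import *
S=grab('side','pics/s10.png');T=grab('top','pics/t10.png');p=env.state()['position']
Si=cv2.imread('pics/s10.png'); Ti=cv2.imread('pics/t10.png')
f=lambda I,u,v:cv2.resize(I[v:v+80,u:u+80],(400,400),interpolation=cv2.INTER_CUBIC)
cv2.imwrite('pics/z10.png',np.clip(np.hstack([f(Ti,172,206),f(Si,260,110)])*1.5,0,255).astype(np.uint8))
E
```

```text
clock: 25.35
position: [0.5313, 0.3296, 0.074]
tool_rot: [3.141, 0.003, -2.985]
wrist_force: [0.3, -0.5, -0.2]
finger_gap: 0.336
```

View pics/z10.png

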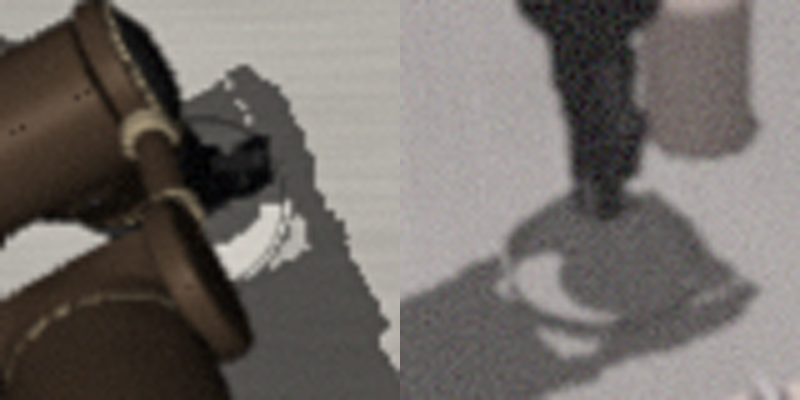

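```bash
python3 -m handwheel '[[[-0.1,0.1,-2],0,0.2],[[0,0,-2],0,0.2],[[0,0,-0.7],0,0.2],[[0,0,0],0,0.2],[[0,0,0],0,0.2]]' |grep -v tool
python3 -m handwheel '[[[0,0,-0.2],0,0.2],[[0,0,-0.2],0,0.2],[[0,0,-0.1],0,0.2],[[0,0,0],0,0.2]]' |grep -v tool
python3 -m handwheel '[[[0,0,-0.1],0,0.2],[[0,0,-0.1],0,0.2],[[0,0,0],0,0.2]]' |grep -v tool
```

```text
clock: 25.95
position: [0.5298, 0.3304, 0.0265]
wrist_force: [0.4, -0.2, -1.1]
finger_gap: 0.341
clock: 26.35
position: [0.5287, 0.3299, 0.0201]
wrist_force: [-0.6, 0.4, -0.0]
finger_gap: 0.341
clock: 26.65
position: [0.5286, 0.3298, 0.0178]
wrist_force: [-0.9, 0.2, -0.7]
finger_gap: 0.342
```

```bash
python3 -m handwheel '[[[0,0,-0.05],0,0.2],[[0,0,0],0,0.2]]' |grep -v tool
python3 -m handwheel '[[[0,0,-0.05],0,0.2],[[0,0,0],0,0.2]]' |grep -v tool
python3 -m handwheel '[[[0,0,0],0,0.46],[[0,0,0],0,0.46],[[0,0,0],0,0.46],[[0,0,0.5],0,0.46],[[0,0,1.5],0,0.46]]' |grep -v tool
python3 -m handwheel '[[[0,0,4],0,0.46],[[0,0,5],0,0.46],[[0,0,5],0,0.46],[[-5,0,0],0,0.46],[[-5,0,0],0,0.46]]' |grep -v tool
python3 -m handwheel '[[[-5,0,0],0,0.46],[[0,-5,0],0,0.46],[[0,-5,0],0,0.46],[[0,-5,0],0,0.46],[[0,0,0],0,0.46]]' |grep -v tool
python3 - <<'E'
from h import *
S=grab('side','pics/s11.png');T=grab('top','pics/t11.png')
Si=cv2.imread('pics/s11.png'); Ti=cv2.imread('pics/t11.png')
f=lambda I,u,v:cv2.resize(I[v:v+60,u:u+60],(400,400),interpolation=cv2.INTER_CUBIC)
cv2.imwrite('pics/z11.png',np.clip(np.hstack([f(Ti,182,216),f(Si,270,130)])*1.5,0,255).astype(np.uint8))
E
```

```text
clock: 26.85
position: [0.5288, 0.3299, 0.0175]
wrist_force: [-1.1, 0.1, 0.1]
finger_gap: 0.337
clock: 27.05
position: [0.5288, 0.33, 0.0174]
wrist_force: [-1.4, 0.5, 2.8]
finger_gap: 0.34
clock: 27.55
position: [0.5273, 0.3291, 0.036]
wrist_force: [0.1, 1.0, 0.4]
finger_gap: 0.463
clock: 28.05
position: [0.4308, 0.3313, 0.1818]
wrist_force: [-1.0, 0.1, -0.9]
finger_gap: 0.459
clock: 28.55
position: [0.378, 0.1757, 0.1778]
wrist_force: [0.0, 1.3, 0.5]
finger_gap: 0.458
```

Run:
```python
from h import *
def comps(f,b,th,z,mina):
    d=load(f); u,v,w,h=b
    g=cv2.cvtColor(d['image'],cv2.COLOR_RGB2GRAY)[v:v+h,u:u+w]; g=cv2.resize(g,None,fx=4,fy=4,interpolation=cv2.INTER_CUBIC)
    n,L,st,ce=cv2.connectedComponentsWithStats(cv2.inRange(g,0,th))
    for i in range(1,n):
        if st[i,4]<mina: continue
        p=(np.argwhere(L==i)[:,::-1]+.5)/4+[u,v]-.5
        W=np.array([onplane(d,*q,z)[:2] for q in p]).astype(np.float32)*1000
        r=cv2.minAreaRect(W); print(f,st[i,4],np.round(r[0],1),np.round(r[1],1),round(r[2],1))
comps('pics/t11.npz',(198,232,30,30),60,.005,150)
comps('pics/s11.npz',(283,148,36,28),60,.005,150)
comps('pics/t11.npz',(375,200,70,60),28,.074,600); comps('pics/s11.npz',(300,305,70,60),28,.072,600)
comps('pics/top0.npz',(375,200,70,60),28,.074,600); comps('pics/side0.npz',(300,305,70,60),28,.072,600)
d=load('pics/t11.npz'); g=cv2.cvtColor(d['image'],cv2.COLOR_RGB2GRAY); print(g[228:264:1,194:231])
```

```text
pics/t11.npz 316 [533.  323.6] [17.  35.7] 67.4
pics/t11.npz 1807 [ 541.9 -269.2] [76.5 16.8] 4.5
pics/t11.npz 1773 [ 534.6 -204.2] [76.7 15.6] 5.6
pics/s11.npz 2717 [ 542.1 -273.2] [75.  14.9] 5.0
pics/top0.npz 1859 [ 541.8 -269.8] [77.  16.2] 5.2
pics/top0.npz 1791 [ 536.2 -205.3] [77.4 16. ] 3.8
pics/side0.npz 2058 [ 535.8 -209.9] [74.4 15.1] 5.1
pics/side0.npz 2741 [ 541.6 -273.1] [75.  15.3] 4.1
[[113 112 111 ... 108 106 107]
 [111 113 113 ... 111 111 110]
 [113 115 115 ... 111 109 109]
 ...
 [114 114 111 ... 110 109 113]
 [114 115 114 ... 113 112 112]
 [114 115 114 ... 112 113 112]]
```

Run:
```python
from h import *
def comps(f,b,th,z,mina):
    d=load(f); u,v,w,h=b
    g=cv2.cvtColor(d['image'],cv2.COLOR_RGB2GRAY)[v:v+h,u:u+w]; g=cv2.resize(g,None,fx=4,fy=4,interpolation=cv2.INTER_CUBIC)
    n,L,st,ce=cv2.connectedComponentsWithStats(cv2.inRange(g,0,th))
    for i in range(1,n):
        if st[i,4]<mina: continue
        p=(np.argwhere(L==i)[:,::-1]+.5)/4+[u,v]-.5
        W=np.array([onplane(d,*q,z)[:2] for q in p]).astype(np.float32)*1000
        r=cv2.minAreaRect(W); print(f,th,st[i,4],np.round(r[0],1),np.round(r[1],1),round(r[2],1))
for th in(28,32,38):comps('pics/s11.npz',(295,300,75,40),th,.072,200)
for th in(70,80,88): comps('pics/t11.npz',(200,234,26,26),th,.005,150); comps('pics/s11.npz',(285,150,32,24),th,.005,150)
np.set_printoptions(linewidth=220)
d=load('pics/t11.npz'); g=cv2.cvtColor(d['image'],cv2.COLOR_RGB2GRAY); print(g[232:262,202:226])
d=load('pics/s11.npz'); g=cv2.cvtColor(d['image'],cv2.COLOR_RGB2GRAY); print(g[150:174,284:316])
```

```text
pics/s11.npz 28 334 [ 554.4 -210.7] [26.9  6.3] 9.1
pics/s11.npz 28 404 [ 529.3 -211.1] [12.  21.6] 82.6
pics/s11.npz 28 381 [ 507.5 -213.8] [10.8 18.9] 80.2
pics/s11.npz 32 2960 [ 534.4 -208.8] [74.9 15.4] 4.4
pics/s11.npz 38 3785 [ 534.4 -208.8] [75.9 16.7] 4.6
pics/t11.npz 70 673 [534.4 330.7] [33.3 31.4] 9.1
pics/s11.npz 70 530 [532.5 331.1] [30.1 31.7] 12.5
pics/s11.npz 70 239 [566.8 296.7] [27.  10.6] 29.9
pics/t11.npz 80 859 [534.5 331. ] [34.6 32.1] 7.3
pics/s11.npz 80 547 [515.8 387.9] [57.  17.1] 25.5
pics/s11.npz 80 276 [574.6 376.2] [ 8.8 34.5] 38.6
pics/s11.npz 80 877 [532.6 331. ] [32.8 34.2] 11.5
pics/s11.npz 80 324 [566.3 296.6] [29.3 13.5] 29.9
pics/s11.npz 80 217 [496.2 304.8] [10.3 24.3] 49.5
pics/t11.npz 88 997 [534.6 331.1] [35.  33.4] 7.4
pics/s11.npz 88 1530 [539.4 378.5] [36. 90.] 82.9
pics/s11.npz 88 1160 [533.1 331.1] [35.1 36.7] 9.2
pics/s11.npz 88 398 [562.8 302.3] [19.3 25.8] 83.0
pics/s11.npz 88 280 [500.5 308.5] [16.2 23.3] 82.8
[[ 60  55  71  97 115 122 126 124 123 124 124 125 124 124 125 124 123 109  82  68  77  81  72  98]
 [ 56  78 111 125 128 126 1
[... 5289 characters left out ...]
 85  96 105 110 109 110 110 111 111 107 106]
 [ 85  95 105 108 114 106 110 115 112 113 107  96  84  84  75  78  80  81  86  97 101  98 109 113 107 111 118 111 108 109 100  88]
 [ 70  75  92 103 109 111 107 108 113 112 112 104 105 100 103 103 104 101 106 111 113 112 113 110 113 109 111 109 106  96  85  74]
 [ 67  63  67  83  95 103 108 108 111 110 112 111 108 111 110 112 111 115 115 108 110 112 109 110 106 106 103 100  93  79  64  61]
 [ 78  69  61  67  72  85  94  94 105 109 108 107 110 110 110 113 112 113 109 108 110 108 104 105  96  92  84  73  68  54  61  59]
 [101  85  76  64  62  57  74  67  86  91  95  98  98 102 103 102 103  98 101 100 101  97  93  88  76  66  65  59  62  61  66  76]]
```

The ring (34.6 x 32.1 mm outline, both views agreeing at floor height) lies about 3 mm from the dish's centre. The pick's handle is within 2 mm of its start, with the same yaw, and the arm is clear. I hand in.

```bash
python3 -c "
from plant import env
s=env.state();print(s['clock'],s['wrist_force'].round(1));print(env.hand_in())"
```

```text
28.65 [ 1.  -0.4  0.7]
the job is handed in; nothing more can be done
None
```

The ring is off the spindle and in the parts dish, the pick is back in its place on the rest, and I handed the job in at 28.7 s of the 72 s. `hand_in` gives no verdict, so the result below rests on my own checks.

**Prying:** I felt the hook down into the window and pulled the bow level away from the spindle. The pull peaked at about 11 N at the wrist. The ring sprang free and ended about 36 mm from the spindle's axis. Just after it snapped out, the hook pressed on the disc with about 3.5 N by the wrist reading; I lifted at once.

**Last checks, from both cameras:**
- **Ring:** it lies flat with its middle at (0.534, 0.331), about 3 mm from the dish's centre; the two views agree to about 2 mm.
- **Pick:** it lies level, hook down, within 2 mm and 2° of where it started.
- **Probe:** it has not moved.
- **Arm:** it stood clear, with wrist force at noise level.

**What disagreed or stayed open:**
- The last close-up of the dish could not be viewed because the 12-picture limit was reached, so the final ring check is from pixel numbers only.
- The automatic ellipse fit of the dish in the side view was about 20 mm off, spoiled by other edges. I used the top view and a position read by eye from the side picture.
- I did not re-measure the bottle, jar, tip box, culture dish or marker at the end. The arm kept clear of them and no contact showed in the forces.

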